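# Unscrew the fan's blade cap and park it in the pocket that fits

### The arm

A 6-joint arm with a two-finger parallel gripper is mounted at the origin on the work surface. World frame = base frame: x ahead of the robot, y to its left, z up, the work surface at z = 0. Lengths are in m, angles in rad, forces in N, time in s.
With the tool pointing down it reaches from about 0.35 to 0.95 m from the base axis. Payload 17.4 kg.
Tool frame: the origin (TCP) lies on the centre line of the jaws, within the pads' length; the fingertips stand manip.tip_extent ahead of it and the grasp point (between the pads) lies 5 mm behind it (manip.tip_extent is the distance from the TCP to the fingertips, in m); z points along the fingers, y is the line along which they close (so a half turn about z gives the same grasp; the last joint's range is limited). The gripper opens to 93 mm and grips with 3 to 60 N. Pads are 15 mm wide; open, the fingers measure 128 mm over their backs; the gripper's body (75 mm by 188 mm) begins 65 mm behind the grasp point.
Start: joints at [-0.038, 0.116, 1.442, -0, 1.584, -0.038], TCP at [0.675, -0, 0.233] pointing down, gripper open.
Joint ranges: [-2.83, 2.83], [-0.83, 2.19], [0.07, 2.5], [-1.14, 4.28], [0.01, 3], [-2.97, 2.97]. Speed limits (rad/s): [1.89, 1.89, 2.22, 3.14, 3.14, 3.14].

### API

Orientations are given as a unit quaternion [x, y, z, w].
In Python, from rig import manip gives the robot as it stands. The module is installed in compiled form; this text tells all that it offers.
- The arm moves only by the tool servo_tool, never from a script. Its arguments are lists of equal length, an entry for each row: "gripper": the gripper command: -1 is shut, 1 is fully open, values between are in proportion; "dp": the shift along the tool's x, y, z as a fraction of full scale, a list of three; "turn": the turn about the tool's z as a fraction of full scale. A call has 1 to 20 rows; each row shifts and turns the commanded pose from where the row before left it, along the tool's axes as they then stand; what a row does not reach is not made up. Full scale, the value 1, is 20 mm for a shift and 5 degrees for a turn. A row lasts 1/8 s, in which the tool goes at most 62.5 mm and 10.7 degrees, less where a joint would pass 70% of its speed; a pose out of reach is approached as far as the arm can. A call with a number of a shift or a turn outside -1 to 1 is refused whole. A call with a gripper value outside its range is refused whole. The fingers move at their own pace and stop on an object; the grip force is fixed at half the most. Time passes only in rows, so rows that do not move let the fingers close. It gives the time, the measured TCP pose, the force, the opening and the grip force at its end, in the units of the state.
- manip.read_state(): the state, without advancing time (a new reading comes with each control period).
- manip.snapshot(name): name is "scene" or "side" or "wrist"; returns a dict with "img" (480x640x3 uint8, red, green, blue), "mtx" (3x3 intrinsics, pixels), "k1" (the pictures are not rectified: a ray, as slopes to the right and down, at radius r is drawn at 1 + k1 r^2 times it, then the intrinsics apply), "R" (3x3) and "t" (3): a world point X has camera coordinates R X + t. Camera axes: x right, y down, z forward; pixel columns grow to the right and rows downward; lengths in m; the calibration is good to about 2 mm. A picture is of the moment at which its call begins. There is no depth.
- manip.close_job(): hands the job in; it is judged then, once.
The state is a dict: "clock": time; "joint_pos": joint angles; "joint_velocities": joint speeds; "joint_torque": joint torques, N m; "ee_pos": TCP position; "orientation": TCP orientation; "force": force on the tool from outside, world axes, zero at the start; "torque": the same for the moment, N m; "finger_gap": opening from 0.0 (shut) to 1.0 (fully open); "grip_force": force on a finger pad.
Only numpy, scipy, OpenCV 4.12 (cv2) and the standard library are available. Lean on these libraries where they do the work, as an engineer would, in place of code of your own. Each camera call takes 0.05 s, during which the arm holds its last target. There are 200 camera calls.

### The job

The desk fan is being stripped for cleaning: unscrew the grey cap in the middle of its blades (counter-clockwise, about one and a half turns) until the thread lets go, without forcing it, and lift it off along the shaft. Then set it down upright, skirt down, in the one round pocket of the row that it fits closely, all the way to the bottom and without dropping it; let go and leave the other things on the desk where they are.

Things in the scene. Friction and masses are not known exactly. Their poses are not given: they have to be found in the camera images.
- cap_mid (a point): Centre, half-way up, of the grey plastic screw cap holding the fan's blades: 78 mm tall, about 90 g. Its z axis is the cap's axis, towards the knob. From -39 to -1 mm along z: round skirt 64 mm across, hollow, open at its end, threaded inside. From -1 to +39 mm: ribbed round grip knob 46 mm across, bored from below. It starts screwed fully home on the fan's shaft.
- fan_hub: Fixed front of the white desk fan (guard off, blades locked, 220 mm across). Origin: centre of the flat 72 mm seat on which the cap's open end sits at the start. z: shaft axis, out of the fan, 30 degrees off vertical, leaning towards the robot. Shell rim (110 mm from the axis) and blades lie at least 10 mm behind the seat.
- pocket_small_hole0 (a point): Centre of the mouth of the small round pocket, 52 mm across, 22 mm deep, in a fixed wooden block 100 x 100 x 28 mm. The three blocks stand in a row on a thin plywood tray, mouths 34 mm above the desk, z up; which block stands where varies.
- pocket_mid_hole0 (a point): Centre of the mouth of the middle-sized round pocket, 72 mm across, 22 mm deep, in a block like the others: the one that fits the cap's 64 mm skirt closely. Its mouth is chamfered by 4 mm.
- pocket_large_hole0 (a point): Centre of the mouth of the large round pocket, 90 mm across, 22 mm deep, in a block like the others.
- controller: teal plastic game controller, about 155 x 115 x 45 mm; origin at its underside's centre; to be left alone.
- votive_cup: glass votive-shaped cup, 72 mm across the rim, 68 mm tall; origin at its underside's centre; to be left alone.
- spoon_rest: flat stainless spoon rest, about 185 x 88 x 12 mm; origin at its underside's centre; to be left alone.
- mouse: black computer mouse, 105 x 60 x 34 mm; origin at its underside's centre; to be left alone.
- drink_can: bare aluminium drink can, 66 mm across, 122 mm tall; origin at its underside's centre; to be left alone.
- cap: The same cap as a body; origin at the centre of the skirt's open end, z along its axis towards the knob.
- shaft_tip (a point): Tip of the fan's shaft, on its axis, 66 mm out from the seat (axes as the hub's): thread 50 mm across, 31 mm long, then a plain 25 mm nose inside the knob. Right-handed, 10 mm lead, about 1 mm play: turned counter-clockwise (positive about z) the cap rises 10 mm a turn; after 9.4 to 10.3 rad the thread lets go. Clear of the shaft at 68 mm of rise in all. Turns easily, stays where left.
- fan: The whole fan, fixed to the desk: white foot 170 x 256 x 22 mm with a small grey speed knob; origin at the foot's underside centre, x pointing away from the side that the cap leans to.

How it is judged:
By the outcome, as a careful person would: the job done as asked, in the order asked, and still so for the second after the job is handed in, with the robot touching nothing.
It also fails if it takes over 72 s, if anything falls off the work surface, if the arm or the gripper's body presses on something with over 40 N, if the wrist force passes 120 N, or if a joint passes its speed limit or range.

## Working session

There is one attempt and no reset: what is moved stays moved. The work goes in short steps, Python scripts to look and compute and a tool call to move; the robot and the scene stay as the last step left them, time stands still between calls to the robot, and variables do not carry over. Pictures are saved under pics/ and viewed, at most 10 in all, crops included, and the job is handed in when it is done.

Besides the shell and the picture viewer there is one more tool, called as name(argument=value, ...), one argument or row to a line, values as JSON. servo_tool: Moves the arm, as the interface text tells. Its arguments: {"type":"object","properties":{"gripper":{"type":"array","items":{"type":"number"}},"dp":{"type":"array","items":{"type":"array","items":{"type":"number","minimum":-1,"maximum":1}}},"turn":{"type":"array","items":{"type":"number","minimum":-1,"maximum":1}}},"required":["gripper","dp","turn"]}

```bash
mkdir -p pics; cat > h.py <<'E'
import numpy as np, cv2
from rig import manip
from scipy.spatial.transform import Rotation as Ro
def snap(n,f=None):
    s=manip.snapshot(n)
    if f: cv2.imwrite('pics/'+f,s['img'][:,:,::-1])
    return s
def ray(s,u,v):
    K=s['mtx'];d=np.array([(u-K[0,2])/K[0,0],(v-K[1,2])/K[1,1]]);x=d.copy()
    for _ in range(30): x=d/(1+s['k1']*(x@x))
    R=np.array(s['R']);r=R.T@np.array([*x,1]);return -R.T@np.array(s['t']),r/np.linalg.norm(r)
def plane(s,u,v,z):
    c,r=ray(s,u,v);return c+r*(z-c[2])/r[2]
def proj(s,X):
    c=np.array(s['R'])@X+s['t'];x=c[:2]/c[2];x=x*(1+s['k1']*(x@x));K=s['mtx'];return np.array([K[0,0]*x[0]+K[0,2],K[1,1]*x[1]+K[1,2]])
def tri(a,b):
    A=0;B=0
    for c,r in (a,b):
        P=np.eye(3)-np.outer(r,r);A=A+P;B=B+P@c
    return np.linalg.solve(A,B)
E
python3 - <<'E'
from h import *
for n in('scene','side'):
    s=snap(n,n+'0.png');print(n,-np.array(s['R']).T@s['t'],s['mtx'][0,0],s['k1'])
print(manip.tip_extent,manip.read_state())
E
```

```text
scene [1.14440508 0.67278478 1.01716829] 496.60618394029115 -0.0638366198025696
side [ 0.09553079 -1.00985995  1.04985198] 609.9802479072937 -0.12573890246338007
0.014 {'clock': 0.1, 'joint_pos': array([-3.78105585e-02,  1.16503789e-01,  1.44219675e+00, -1.88050217e-05,
        1.58404071e+00, -3.78265742e-02]), 'joint_velocities': array([-7.85431744e-04, -1.59262256e-04, -5.85324353e-04,  1.80773357e-03,
        6.15030697e-04, -1.85857396e-05]), 'joint_torque': array([ 3.09313356e-03, -7.22894382e+01, -6.23865938e+01,  7.81798759e-02,
        2.28431396e-02, -1.37065126e-04]), 'ee_pos': array([ 6.74825469e-01, -1.48813489e-05,  2.31935724e-01]), 'orientation': array([ 7.07101086e-01,  7.07112243e-01, -3.97338037e-04, -4.14759444e-04]), 'force': array([-0.53329904, -0.78868094, -0.31977897]), 'torque': array([ 0.01230279, -0.0204953 , -0.00895891]), 'grip_force': 0.0, 'finger_gap': 0.9993642183972793}
```

View pics/scene0.png

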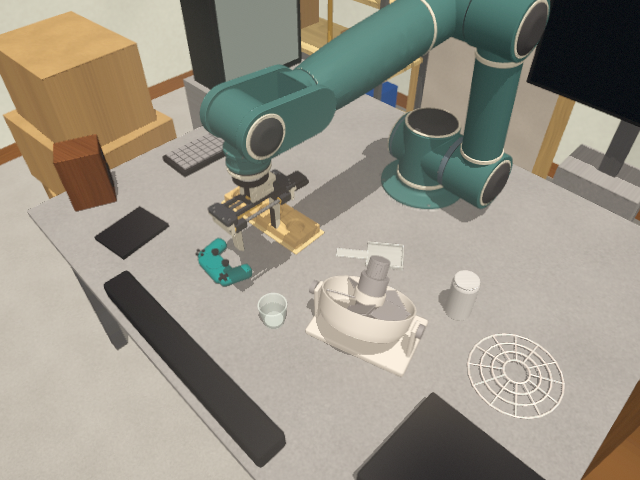

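View pics/side0.png

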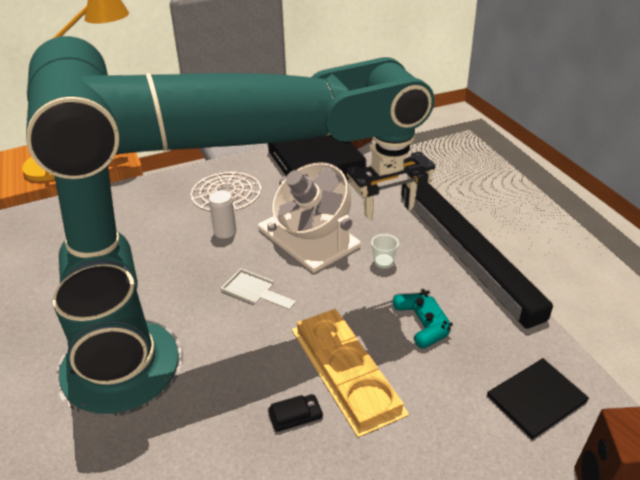

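Scene and side views: the cap leans on the fan at about (375,270) in scene and (300,185) in side. The pockets in the side view are small (327,328), mid (347,353) and large (372,397). I'll zoom in on these.

```bash
python3 - <<'E'
from h import *
a=cv2.imread('pics/scene0.png');b=cv2.imread('pics/side0.png')
A=cv2.resize(a[245:320,330:430],None,fx=4,fy=4,interpolation=2)
B=cv2.resize(b[160:235,260:360],None,fx=4,fy=4,interpolation=2)
C=cv2.resize(b[300:435,280:420],None,fx=3.6,fy=2.2,interpolation=2)[:297,:]
C=cv2.resize(b[300:435,280:420],(311,300),interpolation=2)
cv2.imwrite('pics/c.png',np.vstack([np.hstack([A,B]),np.hstack([C,np.zeros((300,489,3),np.uint8)])]))
E
```

```text
(no output)
```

View pics/c.png

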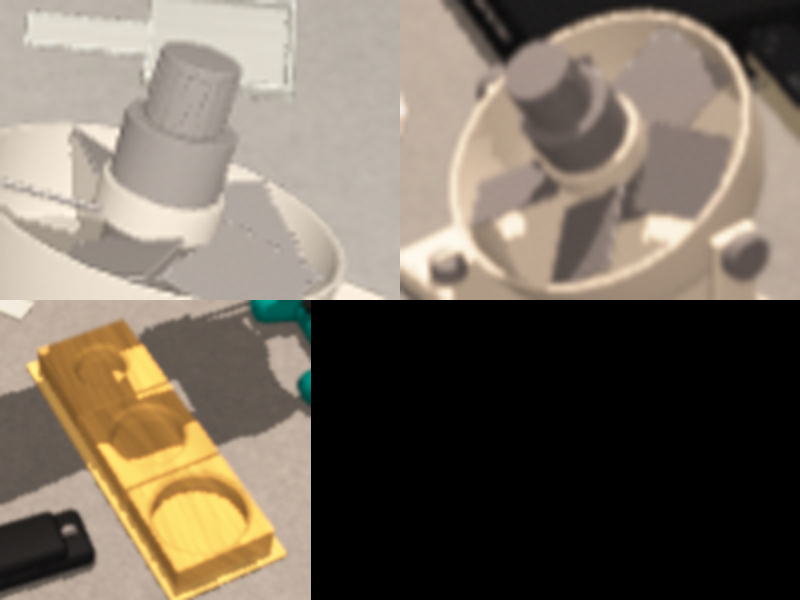

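```bash
python3 - <<'E'
from h import *
a=snap('scene');b=snap('side')
T=tri(ray(a,379.8,260.5),ray(b,294.3,178.7));print('top',T,proj(a,T),proj(b,T))
for p in ((347.1,359.5),(370.1,398.2),(325.3,329.5)): print(plane(b,*p,.034))
# axis: for lean azimuth, project points back along the axis, 40 and 78 mm below top
for az in range(140,241,10):
    d=np.array([.5*np.cos(np.radians(az)),.5*np.sin(np.radians(az)),.866]);print(az,proj(a,T-.04*d).round(1),proj(a,T-.078*d).round(1),proj(b,T-.04*d).round(1),proj(b,T-.078*d).round(1))
E
```

```text
top [0.53139458 0.24408301 0.21241043] [380.03595892 260.40247935] [294.50487473 178.77654193]
[ 0.46764177 -0.2173145   0.034     ]
[ 0.46720357 -0.33064695  0.034     ]
[ 0.45966424 -0.11581235  0.034     ]
140 [369.9 271.4] [360.7 281.5] [302.4 191.2] [309.8 202.8]
150 [370.3 272.6] [361.4 283.7] [302.8 190.5] [310.4 201.3]
160 [370.9 273.7] [362.6 285.9] [302.8 189.7] [310.6 199.9]
170 [371.8 274.7] [364.2 287.9] [302.7 189. ] [310.2 198.4]
180 [372.9 275.6] [366.3 289.7] [302.3 188.3] [309.5 197.1]
190 [374.2 276.4] [368.8 291.2] [301.7 187.7] [308.3 195.8]
200 [375.6 277. ] [371.5 292.4] [300.9 187.1] [306.8 194.7]
210 [377.1 277.4] [374.4 293.2] [300.  186.6] [304.9 193.8]
220 [378.7 277.6] [377.4 293.6] [298.9 186.3] [302.8 193.1]
230 [380.3 277.6] [380.5 293.6] [297.6 186. ] [300.5 192.6]
240 [381.8 277.4] [383.4 293.2] [296.3 185.9] [298.  192.4]
```

servo_tool(
  gripper=[1, 1, 1, 1, 1, 1, 1, 1, 1, 1, 1, 1, 1, 1, 1, 1, 1, 1, 1, 1],
  dp=[
    [0.5, 0.3, -1],
    [1, 0.5, -1],
    [1, 0.5, -1],
    [1, 0.5, -1],
    [1, 0.5, -1],
    [1, 0.5, 0],
    [1, 0.5, 0],
    [1, 0.5, 0],
    [1, 0.5, 0],
    [1, 0.5, 0],
    [1, 0.5, 0],
    [1, 0.5, 0],
    [1, 0.5, 0],
    [1, 0.5, 0],
    [1, 0.5, 0],
    [1, 0.5, 0],
    [1, 0.5, 0],
    [1, 0.5, 0],
    [1, 0.5, 0],
    [0.5, 0.5, 0],
  ],
  turn=[0, 0, 0, 0, 0, 0, 0, 0, 0, 0, 0, 0, 0, 0, 0, 0, 0, 0, 0, 0],
)

```text
clock: 2.7
ee_pos: [0.8711, 0.3818, 0.3304]
orientation: [0.707, 0.707, -0.001, -0.0]
force: [0.4, -0.2, 0.1]
finger_gap: 0.997
grip_force: 0.0
```

servo_tool(
  gripper=[1, 1, 1, 1, 1, 1, 1, 1, 1, 1],
  dp=[
    [0.38, 0.92, 0],
    [0.38, 0.92, 0],
    [0.38, 0.92, 0],
    [0.38, 0.92, 0],
    [0.38, 0.92, 0],
    [0.38, 0.92, 0],
    [0.38, 0.92, 0],
    [0.38, 0.92, 0],
    [0.38, 0.92, 0],
    [0.38, 0.92, 0],
  ],
  turn=[0, 0, 0, 0, 0, 0, 0, 0, 0, 0],
)

```text
clock: 3.95
ee_pos: [0.9372, 0.4049, 0.2811]
orientation: [0.706, 0.706, 0.049, 0.019]
force: [0.8, 0.1, 0.2]
finger_gap: 0.999
grip_force: 0.0
```

```bash
python3 - <<'E'
from h import *
s=manip.read_state();print(s['joint_pos'].round(3),s['ee_pos'],Ro.from_quat(s['orientation']).as_matrix().round(3))
E
```

```text
[0.382 1.043 0.073 0.003 1.92  0.383] [0.93717099 0.40485997 0.28111395] [[-0.002  0.995  0.096]
 [ 0.999 -0.002  0.042]
 [ 0.042  0.096 -0.995]]
```

servo_tool(
  gripper=[1, 1, 1, 1, 1, 1],
  dp=[
    [0.38, 0.92, -1],
    [0.38, 0.92, -1],
    [0.38, 0.92, -1],
    [0.38, 0.92, -1],
    [0.38, 0.92, -1],
    [0.38, 0.92, -1],
  ],
  turn=[0, 0, 0, 0, 0, 0],
)

```text
clock: 4.7
ee_pos: [0.9278, 0.3989, 0.3635]
orientation: [0.704, 0.704, 0.092, 0.037]
force: [-0.2, -0.5, 0.4]
finger_gap: 1.0
grip_force: 0.0
```

```bash
python3 - <<'E'
from h import *
s=manip.read_state();print(s['joint_pos'].round(3),s['ee_pos'],Ro.from_quat(s['orientation']).as_matrix().round(3))
E
```

```text
[0.379 0.963 0.073 0.006 1.906 0.382] [0.927841   0.39886075 0.36347244] [[-0.007  0.983  0.182]
 [ 0.997 -0.007  0.078]
 [ 0.079  0.182 -0.98 ]]
```

servo_tool(
  gripper=[1, 1, 1, 1, 1, 1, 1, 1, 1, 1, 1, 1, 1, 1],
  dp=[
    [0.35, 0.94, -1],
    [0.35, 0.94, -1],
    [0.35, 0.94, -1],
    [0.35, 0.94, -1],
    [0.35, 0.94, -1],
    [0.35, 0.94, -1],
    [0.35, 0.94, -1],
    [0.35, 0.94, -1],
    [0.35, 0.94, -1],
    [0.35, 0.94, -1],
    [0.35, 0.94, -1],
    [0.35, 0.94, -1],
    [0.35, 0.94, -1],
    [0.35, 0.94, -1],
  ],
  turn=[0, 0, 0, 0, 0, 0, 0, 0, 0, 0, 0, 0, 0, 0],
)

```text
clock: 6.45
ee_pos: [0.8837, 0.3666, 0.5532]
orientation: [0.692, 0.692, 0.192, 0.077]
force: [0.2, 0.2, 0.4]
finger_gap: 1.004
grip_force: 0.0
```

```bash
cat > st.py <<'E'
from h import *
s=manip.read_state();M=Ro.from_quat(s['orientation']).as_matrix();print(s['clock'],s['joint_pos'].round(3),s['ee_pos'].round(4),s['force'].round(1),s['torque'].round(2),s['finger_gap'],s['grip_force'],'\n',M.round(3),'tilt',np.degrees(np.arccos(-M[2,2])).round(2),np.degrees(np.arctan2(M[1,2],M[0,2])).round(1))
E
python3 st.py
```

```text
6.45 [0.361 0.773 0.073 0.018 1.878 0.371] [0.8837 0.3666 0.5532] [0.2 0.2 0.4] [-0.06  0.17  0.  ] 1.0038514783995567 0.0 
 [[-0.031  0.927  0.373]
 [ 0.987 -0.031  0.159]
 [ 0.159  0.373 -0.914]] tilt 23.92 23.1
```

servo_tool(
  gripper=[1, 1, 1, 1, 1, 1, 1],
  dp=[
    [0.35, 0.94, -1],
    [0.35, 0.94, -1],
    [0.35, 0.94, -1],
    [0.35, 0.94, -1],
    [0.35, 0.94, -1],
    [0.35, 0.94, -1],
    [0.3, 0.8, -0.8],
  ],
  turn=[0, 0, 0, 0, 0, 0, 0],
)

```text
clock: 7.32
ee_pos: [0.8481, 0.3463, 0.6435]
orientation: [0.683, 0.683, 0.24, 0.097]
force: [0.8, -0.8, 0.8]
finger_gap: 1.0
grip_force: 0.0
```

```bash
cat > go.py <<'E'
# target in world from args -> dp (mm in tool axes)
import sys
from h import *
def need(P):
    s=manip.read_state();M=Ro.from_quat(s['orientation']).as_matrix();d=M.T@(np.array(P)-s['ee_pos']);print('tool mm',(d*1e3).round(1),'rows units',(d/.02).round(2))
if __name__=='__main__': need([float(x) for x in sys.argv[1:4]])
E
python3 st.py
python3 - <<'E'
from h import *
from go import need
T=np.array([.5314,.2441,.2124]);az=np.radians(202);d=np.array([.5*np.cos(az),.5*np.sin(az),.866])
need(T+d*.12)
E
```

```text
7.325 [0.352 0.678 0.073 0.026 1.867 0.367] [0.8481 0.3463 0.6435] [ 0.8 -0.8  0.8] [-0.08  0.2  -0.04] 1.0003645321308412 0.0 
 [[-0.048  0.886  0.461]
 [ 0.98  -0.049  0.195]
 [ 0.195  0.46  -0.866]] tilt 30.02 23.0
tool mm [-168.3 -474.6   87.5] rows units [ -8.41 -23.73   4.38]
```

servo_tool(
  gripper=[1, 1, 1, 1, 1, 1, 1, 1, 1, 1, 1, 1, 1, 1, 1, 1, 1, 1, 1, 1],
  dp=[
    [-0.35, -0.99, 0.18],
    [-0.35, -0.99, 0.18],
    [-0.35, -0.99, 0.18],
    [-0.35, -0.99, 0.18],
    [-0.35, -0.99, 0.18],
    [-0.35, -0.99, 0.18],
    [-0.35, -0.99, 0.18],
    [-0.35, -0.99, 0.18],
    [-0.35, -0.99, 0.18],
    [-0.35, -0.99, 0.18],
    [-0.35, -0.99, 0.18],
    [-0.35, -0.99, 0.18],
    [-0.35, -0.99, 0.18],
    [-0.35, -0.99, 0.18],
    [-0.35, -0.99, 0.18],
    [-0.35, -0.99, 0.18],
    [-0.35, -0.99, 0.18],
    [-0.35, -0.99, 0.18],
    [-0.35, -0.99, 0.18],
    [-0.35, -0.99, 0.18],
  ],
  turn=[0, 0, 0, 0, 0, 0, 0, 0, 0, 0, 0, 0, 0, 0, 0, 0, 0, 0, 0, 0],
)

```text
clock: 9.82
ee_pos: [0.5405, 0.2438, 0.3743]
orientation: [0.683, 0.683, 0.24, 0.097]
force: [-0.1, 1.1, 0.9]
finger_gap: 0.998
grip_force: 0.0
```

servo_tool(
  gripper=[1, 1, 1, 1, 1],
  dp=[
    [-0.35, -0.99, 0.2],
    [-0.35, -0.99, 0.2],
    [-0.35, -0.99, 0.2],
    [-0.3, -0.9, 0.2],
    [0, 0, 0],
  ],
  turn=[0, 0, 0, 0, 0],
)

```text
clock: 10.45
ee_pos: [0.4806, 0.2242, 0.3197]
orientation: [0.683, 0.683, 0.24, 0.097]
force: [-1.0, 0.1, 0.4]
finger_gap: 1.007
grip_force: 0.0
```

```bash
python3 st.py
python3 - <<'E'
from h import *
T=np.array([.5314,.2441,.2124])
s=snap('wrist','w1.png');print('top',proj(s,T))
for az in(196,200,204,208):
    d=np.array([.5*np.cos(np.radians(az)),.5*np.sin(np.radians(az)),.866]);print(az,proj(s,T-.04*d),proj(s,T-.078*d))
s=snap('scene','s1.png')
E
```

```text
10.45 [ 0.384 -0.546  1.924  0.009  1.241  0.383] [0.4806 0.2242 0.3197] [-1.   0.1  0.4] [-0.07  0.18 -0.02] 1.0069898374786996 0.0 
 [[-0.048  0.887  0.46 ]
 [ 0.98  -0.048  0.195]
 [ 0.195  0.459 -0.867]] tilt 29.94 23.0
top [307.57381899 243.85027123]
196 [309.64347443 231.08650136] [311.19656266 221.50773222]
200 [309.04951527 229.38248289] [310.15879574 218.50556575]
204 [308.34823487 227.7277573 ] [308.93141291 215.58263997]
208 [307.54244735 226.1299911 ] [307.51852832 212.75192088]
```

View pics/w1.png

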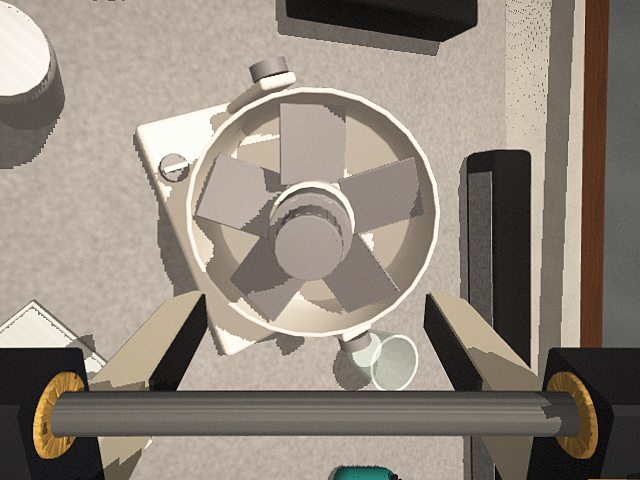

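Wrist view: the knob top is at (309,246), the seat ring at about (313,222) and the fan rim centre at about (313,212). The tool now leans 30°, nearly coaxial with the shaft. I'll refine the knob position and azimuth from the wrist and scene views.

```bash
cat > cap.py <<'E'
from h import *
from go import need
w=manip.snapshot('wrist')
img=w['img'];hsv=cv2.cvtColor(img,cv2.COLOR_RGB2HSV)
m=((img.astype(int).max(2)>190)).astype(np.uint8)
# rim: outer white; fit ellipse on edge of largest bright blob's hull within region
cs,_=cv2.findContours(cv2.inRange(img[80:345,180:445],(190,180,165),(255,255,255)),cv2.RETR_EXTERNAL,2)
g=cv2.GaussianBlur(cv2.cvtColor(img,cv2.COLOR_RGB2GRAY),(5,5),1)
c=cv2.HoughCircles(g,cv2.HOUGH_GRADIENT,1,5,param1=80,param2=18,minRadius=30,maxRadius=50)
print(c[0][:8] if c is not None else None)
c=cv2.HoughCircles(g,cv2.HOUGH_GRADIENT,1,20,param1=80,param2=25,minRadius=110,maxRadius=135)
print(c[0][:4] if c is not None else None)
T=np.array([.5314,.2441,.2124])
o,r=ray(w,309,246);T2=o+r*((T-o)@r);print('cam',o,'dist',(T-o)@r,'T2',T2,'f',w['mtx'][0,0])
for az in(196,198,200,203):
    d=np.array([.5*np.cos(np.radians(az)),.5*np.sin(np.radians(az)),.866])
    print(az,[proj(w,T2-L*d).round(1) for L in(.04,.078,.098,.118)])
E
python3 cap.py
```

```text
[[309.5 224.5  42.7]
 [305.5 247.5  32.7]
 [307.5 235.5  42.7]
 [306.5 242.5  37.2]
 [312.5 231.5  49.4]
 [299.5 237.5  49.4]
 [301.5 230.5  48.3]
 [370.5 354.5  43.8]]
[[311.5 210.5 122.3]
 [309.5 230.5 113.5]]
cam [0.40756972 0.27386123 0.46801587] dist 0.28557419055977223 T2 [0.53334166 0.24286531 0.2135099 ] f 427.33862041015175
196 [array([310.9, 233. ]), array([312.2, 223.3]), array([312.9, 218.9]), array([313.4, 214.9])]
198 [array([310.6, 232.2]), array([311.7, 221.8]), array([312.3, 217.1]), array([312.8, 212.9])]
200 [array([310.3, 231.3]), array([311.2, 220.3]), array([311.6, 215.3]), array([312. , 210.8])]
203 [array([309.7, 230.1]), array([310.3, 218.1]), array([310.6, 212.7]), array([310.8, 207.8])]
```

```bash
python3 - <<'E'
from go import *
T=np.array([.5325,.2434,.213]);a=np.array([-.4728,-.1628,.866])
print(T-.021*a); need(T-.021*a)
E
```

```text
[0.5424288 0.2468188 0.194814 ]
tool mm [ -5.6  -5.1 141.4] rows units [-0.28 -0.25  7.07]
```

servo_tool(
  gripper=[1, 1, 1, 1, 1, 1, 1, 1, 1, 1, 1, 1, 1, 1, 1, 1, 1, 1, 1, 1],
  dp=[
    [-0.28, -0.25, 0.4],
    [0, 0, 0.35],
    [0, 0, 0.35],
    [0, 0, 0.35],
    [0, 0, 0.35],
    [0, 0, 0.35],
    [0, 0, 0.35],
    [0, 0, 0.35],
    [0, 0, 0.35],
    [0, 0, 0.35],
    [0, 0, 0.35],
    [0, 0, 0.35],
    [0, 0, 0.35],
    [0, 0, 0.35],
    [0, 0, 0.35],
    [0, 0, 0.35],
    [0, 0, 0.35],
    [0, 0, 0.35],
    [0, 0, 0.35],
    [0, 0, 0.3],
  ],
  turn=[0, 1, 1, 1, 1, 1, 1, 1, 1, 1, 1, 1, 1, 1, 1, 1, 1, 1, 1, 1],
)

```text
clock: 13.1
ee_pos: [0.5415, 0.2462, 0.1942]
orientation: [0.965, -0.044, 0.233, -0.111]
force: [-1.0, 0.1, -0.2]
finger_gap: 0.998
grip_force: 0.0
```

```bash
python3 st.py; python3 - <<'E'
from go import *
need([.5424,.2468,.1948])
s=snap('scene');t=snap('side')
A=cv2.resize(s['img'][215:335,310:440],(400,370),interpolation=2);B=cv2.resize(t['img'][110:230,240:370],(400,370),interpolation=2)
cv2.imwrite('pics/g1.png',np.hstack([A,B])[:,:,::-1])
E
```

```text
13.1 [ 0.378 -0.362  2.001  0.013  0.982  2.036] [0.5415 0.2462 0.1942] [-1.   0.1 -0.2] [-0.06  0.33  0.01] 0.9978273984125553 0.0 
 [[ 0.888 -0.033  0.459]
 [-0.136 -0.971  0.194]
 [ 0.439 -0.235 -0.867]] tilt 29.88 23.0
tool mm [ 1.  -0.8 -0. ] rows units [ 0.05 -0.04 -0.  ]
```

View pics/g1.png

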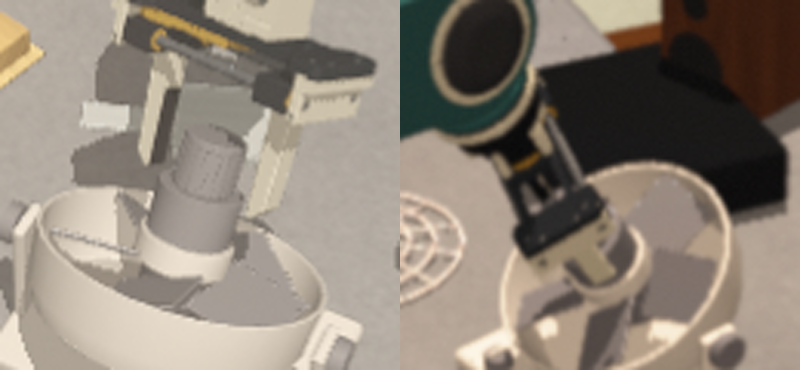

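The fingers straddle the knob, with their tips above the skirt shoulder. I'll close now.

servo_tool(
  gripper=[-1, -1, -1, -1],
  dp=[
    [0.05, -0.04, 0],
    [0, 0, 0],
    [0, 0, 0],
    [0, 0, 0],
  ],
  turn=[0, 0, 0, 0],
)

```text
clock: 13.7
ee_pos: [0.542, 0.2454, 0.195]
orientation: [0.966, -0.042, 0.233, -0.109]
force: [-5.5, -37.1, 1.7]
finger_gap: 0.625
grip_force: 18.3
```

```bash
python3 st.py
```

```text
13.7 [ 0.378 -0.361  1.998  0.009  0.985  2.033] [0.542  0.2454 0.195 ] [ -5.5 -37.1   1.7] [-6.42  1.07 -3.07] 0.624841961584338 18.303180404473096 
 [[ 0.888 -0.031  0.458]
 [-0.132 -0.973  0.191]
 [ 0.44  -0.23  -0.868]] tilt 29.76 22.6
```

servo_tool(
  gripper=[-1, -1],
  dp=[
    [0, 0.1, 0],
    [0, 0.1, 0],
  ],
  turn=[0, 0],
)

```text
clock: 13.95
ee_pos: [0.542, 0.2426, 0.195]
orientation: [0.965, -0.042, 0.233, -0.111]
force: [-4.9, 1.1, 4.4]
finger_gap: 0.581
grip_force: 30.0
```

```bash
python3 st.py
```

```text
13.95 [ 0.371 -0.365  2.002  0.017  0.983  2.024] [0.542  0.2426 0.195 ] [-4.9  1.1  4.4] [0.28 0.88 0.2 ] 0.5814386238334468 29.953801686245214 
 [[ 0.888 -0.03   0.459]
 [-0.133 -0.972  0.194]
 [ 0.44  -0.234 -0.867]] tilt 29.9 22.9
```

```bash
python3 - <<'E'
from go import *
s=snap('scene');t=snap('side');w=snap('wrist')
A=cv2.resize(s['img'][225:315,325:425],(400,300),interpolation=2);B=cv2.resize(w['img'],(400,300),interpolation=3);C=cv2.resize(t['img'][130:220,250:350],(400,300),interpolation=2)
cv2.imwrite('pics/g2.png',np.vstack([np.hstack([A,C]),np.hstack([B,B*0])])[:,:,::-1])
E
```

```text
(no output)
```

View pics/g2.png

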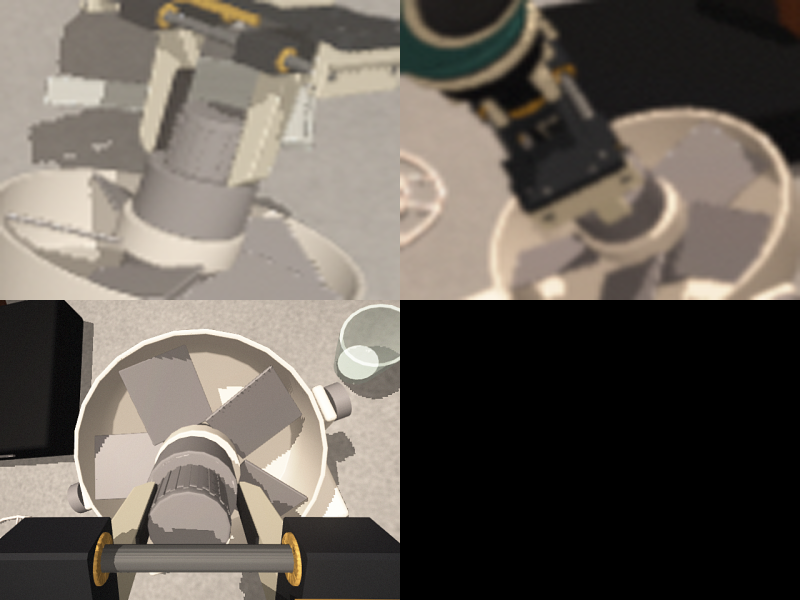

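The wrist view shows the cap leaning sideways about 4° within the jaws, and one fingertip seems to rest on the skirt (gap 54 mm where 46 mm is expected). I'll check the lean azimuth against the edges of the fan's foot.

```bash
python3 - <<'E'
from h import *
for n,roi in(('side',(225,280,250,370)),('scene',(300,380,295,440))):
    s=manip.snapshot(n);im=s['img'];y0,y1,x0,x1=roi
    m=cv2.inRange(im[y0:y1,x0:x1],(175,165,150),(255,255,255))
    cs,_=cv2.findContours(m,cv2.RETR_EXTERNAL,2);c=max(cs,key=cv2.contourArea)[:,0]+[x0,y0]
    h=cv2.approxPolyDP(cv2.convexHull(c.reshape(-1,1,2)),2.5,True)[:,0]
    P=[plane(s,*p,.022) for p in h];print(n)
    for i in range(len(h)):
        d=P[(i+1)%len(h)]-P[i];print(h[i],P[i].round(3),'len',np.linalg.norm(d).round(3),'az',(np.degrees(np.arctan2(d[1],d[0]))%90).round(1))
w=manip.snapshot('wrist');g=cv2.GaussianBlur(cv2.cvtColor(w['img'],cv2.COLOR_RGB2GRAY),(5,5),1)
M=Ro.from_quat(manip.read_state()['orientation']).as_matrix();print('tool axes in cam\n',(np.array(w['R'])@M).round(3))
E
```

```text
side
[349 257] [0.624 0.11  0.022] len 0.029 az 10.3
[358 253] [0.653 0.115 0.022] len 0.046 az 12.6
[369 262] [0.663 0.07  0.022] len 0.067 az 63.6
[369 279] [0.633 0.01  0.022] len 0.048 az 65.7
[350 279] [0.59  0.03  0.022] len 0.087 az 66.7
scene
[439 303] [0.393 0.342 0.022] len 0.215 az 35.7
[439 379] [0.568 0.468 0.022] len 0.32 az 44.7
[295 379] [0.793 0.24  0.022] len 0.221 az 47.0
[295 300] [0.642 0.078 0.022] len 0.359 az 44.8
[437 300] [0.388 0.333 0.022] len 0.01 az 65.2
tool axes in cam
 [[ 0.001  1.     0.001]
 [-0.956  0.001 -0.292]
 [-0.292 -0.001  0.956]]
```

```bash
python3 - <<'E'
from h import *
for n,pts in(('side',[(259,231),(316,268),(360,241)]),('scene',[(308,327),(403,364),(427,316)])):
    s=manip.snapshot(n)
    for z in(.022,0.01):
        P=[plane(s,*p,z) for p in pts]
        for i in(0,1):
            d=P[i+1]-P[i];print(n,z,P[i].round(3),'len',np.linalg.norm(d).round(3),'az',(np.degrees(np.arctan2(d[1],d[0]))%90).round(1))
E
```

```text
side 0.022 [0.443 0.317 0.022] len 0.229 az 21.8
side 0.022 [0.528 0.105 0.022] len 0.162 az 19.7
side 0.01 [0.447 0.332 0.01 ] len 0.231 az 21.8
side 0.01 [0.533 0.118 0.01 ] len 0.164 az 19.7
scene 0.022 [0.676 0.161 0.022] len 0.24 az 19.9
scene 0.022 [0.594 0.387 0.022] len 0.153 az 15.8
scene 0.01 [0.67  0.154 0.01 ] len 0.243 az 19.9
scene 0.01 [0.587 0.383 0.01 ] len 0.155 az 15.8
```

servo_tool(
  gripper=[0.6, 0.6, 0.6, -1, -1, -1],
  dp=[
    [0, 0, 0],
    [0, -0.2, -0.2],
    [0, 0, -0.2],
    [0, 0, 0],
    [0, 0, 0],
    [0, 0, 0],
  ],
  turn=[0, 0, 0, 0, 0, 0],
)

```text
clock: 15.1
ee_pos: [0.5386, 0.2454, 0.2026]
orientation: [0.965, -0.042, 0.233, -0.111]
force: [0.0, 0.3, -0.1]
finger_gap: 0.526
grip_force: 0.0
```

```bash
python3 st.py
```

```text
15.1 [ 0.379 -0.374  1.996  0.013  0.998  2.034] [0.5386 0.2454 0.2026] [ 0.   0.3 -0.1] [-0.04  0.28 -0.05] 0.5262009998394092 0.0 
 [[ 0.888 -0.03   0.459]
 [-0.134 -0.972  0.195]
 [ 0.44  -0.234 -0.867]] tilt 29.92 23.0
```

servo_tool(
  gripper=[-1, -1, -1, -1, -1, -1, -1, -1, -1],
  dp=[
    [0, 0, 0],
    [0, 0, 0],
    [0, 0, 0],
    [0, 0, -0.007],
    [0, 0, -0.007],
    [0, 0, -0.007],
    [0, 0, -0.007],
    [0, 0, -0.007],
    [0, 0, -0.007],
  ],
  turn=[0, 0, -0.5, -1, -1, -1, -1, -1, -1],
)

```text
clock: 16.23
ee_pos: [0.5381, 0.2454, 0.2032]
orientation: [0.938, 0.231, 0.255, -0.041]
force: [-1.2, 0.5, -1.0]
finger_gap: 0.491
grip_force: 29.7
```

```bash
python3 st.py
```

```text
16.225 [ 0.379 -0.375  1.996  0.013  0.999  1.464] [0.5381 0.2454 0.2032] [-1.2  0.5 -1. ] [-0.03  0.52 -0.01] 0.4907740477040272 29.736197804741096 
 [[ 0.764  0.454  0.459]
 [ 0.412 -0.89   0.195]
 [ 0.497  0.04  -0.867]] tilt 29.91 23.0
```

servo_tool(
  gripper=[-1, -1, -1, -1, -1, -1, -1, -1, -1, -1, -1, -1, -1, -1, -1, -1, -1, -1, -1, -1],
  dp=[
    [0, 0, -0.007],
    [0, 0, -0.007],
    [0, 0, -0.007],
    [0, 0, -0.007],
    [0, 0, -0.007],
    [0, 0, -0.007],
    [0, 0, -0.007],
    [0, 0, -0.007],
    [0, 0, -0.007],
    [0, 0, -0.007],
    [0, 0, -0.007],
    [0, 0, -0.007],
    [0, 0, -0.007],
    [0, 0, -0.007],
    [0, 0, -0.007],
    [0, 0, -0.007],
    [0, 0, -0.007],
    [0, 0, -0.007],
    [0, 0, -0.007],
    [0, 0, -0.007],
  ],
  turn=[-1, -1, -1, -1, -1, -1, -1, -1, -1, -1, -1, -1, -1, -1, -1, -1, -1, -1, -1, -1],
)

```text
clock: 18.73
ee_pos: [0.5355, 0.2444, 0.2043]
orientation: [0.427, 0.867, 0.194, 0.167]
force: [-16.4, -6.8, 1.9]
finger_gap: 0.481
grip_force: 30.0
```

```bash
python3 st.py
```

```text
18.725 [ 0.379 -0.38   1.997  0.013  1.008 -0.281] [0.5355 0.2444 0.2043] [-16.4  -6.8   1.9] [-1.23  3.45 -0.57] 0.4808603034104507 29.97506576240994 
 [[-0.58   0.676  0.455]
 [ 0.805  0.561  0.194]
 [-0.124  0.479 -0.869]] tilt 29.64 23.0
```

servo_tool(
  gripper=[-1, -1, -1, -1, -1, -1, -1, -1, -1, -1, -1, -1, -1, -1, -1],
  dp=[
    [0, -0.06, -0.007],
    [0, 0, -0.007],
    [0, 0, -0.007],
    [0, 0, -0.007],
    [0, 0, -0.007],
    [0, 0, -0.007],
    [0, 0, -0.007],
    [0, 0, -0.007],
    [0, 0, -0.007],
    [0, 0, -0.007],
    [0, 0, -0.007],
    [0, 0, -0.007],
    [0, 0, -0.007],
    [0, 0, -0.007],
    [0, 0, -0.007],
  ],
  turn=[-1, -1, -1, -1, -1, -1, -1, -1, -1, -1, -1, -1, -1, -1, -1],
)

```text
clock: 20.6
ee_pos: [0.5352, 0.2425, 0.2067]
orientation: [-0.189, 0.948, 0.051, 0.252]
force: [-0.4, -12.3, 1.0]
finger_gap: 0.483
grip_force: 30.0
```

```bash
python3 st.py
```

```text
20.6 [ 0.377 -0.386  1.998  0.011  1.009 -1.591] [0.5352 0.2425 0.2067] [ -0.4 -12.3   1. ] [-2.24  0.2  -1.56] 0.48322813944830184 30.007174455095083 
 [[-0.801 -0.385  0.459]
 [-0.333  0.923  0.192]
 [-0.498  0.001 -0.867]] tilt 29.85 22.7
```

servo_tool(
  gripper=[-1, -1, -1, -1, -1, -1, -1, -1, -1, -1, -1, -1, -1, -1],
  dp=[
    [0, -0.05, -0.007],
    [0, 0, -0.007],
    [0, 0, -0.007],
    [0, 0, -0.007],
    [0, 0, -0.007],
    [0, 0, -0.007],
    [0, 0, -0.007],
    [0, 0, -0.007],
    [0, 0, -0.007],
    [0, 0, -0.007],
    [0, 0, -0.007],
    [0, 0, -0.007],
    [0, 0, -0.007],
    [0, 0, -0.007],
  ],
  turn=[-1, -1, -1, -1, -1, -1, -1, -1, -1, -1, -1, -1, -1, -1],
)

```text
clock: 22.35
ee_pos: [0.5347, 0.2424, 0.2088]
orientation: [0.699, -0.667, 0.102, -0.237]
force: [0.0, -1.1, -1.0]
finger_gap: 0.486
grip_force: 30.0
```

```bash
python3 st.py
```

```text
22.35 [ 0.376 -0.389  1.997  0.015  1.012 -2.816] [0.5347 0.2424 0.2088] [ 0.  -1.1 -1. ] [-0.01  0.23 -0.08] 0.48576747773997253 29.99152192758629 
 [[ 0.089 -0.884  0.459]
 [-0.981  0.003  0.195]
 [-0.174 -0.468 -0.867]] tilt 29.93 23.0
```

servo_tool(
  gripper=[0.3, 0.3, 0.3, 0.3, 0.3, 0.3, 0.3, 0.3, 0.3, 0.3, 0.3, 0.3, 0.3, 0.3, 0.3, 0.3, 0.3, 0.3, 0.3, 0.3],
  dp=[
    [0, 0, 0],
    [0, 0, 0],
    [0, 0, 0],
    [0, 0, 0],
    [0, 0, 0],
    [0, 0, 0],
    [0, 0, 0],
    [0, 0, 0],
    [0, 0, 0],
    [0, 0, 0],
    [0, 0, 0],
    [0, 0, 0],
    [0, 0, 0],
    [0, 0, 0],
    [0, 0, 0],
    [0, 0, 0],
    [0, 0, 0],
    [0, 0, 0],
    [0, 0, 0],
    [0, 0, 0],
  ],
  turn=[0, 0.5, 1, 1, 1, 1, 1, 1, 1, 1, 1, 1, 1, 1, 1, 1, 1, 1, 1, 1],
)

```text
clock: 24.85
ee_pos: [0.5346, 0.2425, 0.2089]
orientation: [0.003, 0.966, 0.102, 0.237]
force: [-0.4, 0.2, 0.4]
finger_gap: 0.65
grip_force: 0.0
```

servo_tool(
  gripper=[0.3, 0.3, 0.3, 0.3, 0.3, 0.3, 0.3, 0.3, 0.3, 0.3, 0.3, 0.3, 0.3, 0.3, 0.3, 0.3, 0.3, 0.3, 0.3, 0.3],
  dp=[
    [0, 0, 0],
    [0, 0, 0],
    [0, 0, 0],
    [0, 0, 0],
    [0, 0, 0],
    [0, 0, 0],
    [0, 0, 0],
    [0, 0, 0],
    [0, 0, 0],
    [0, 0, 0],
    [0, 0, 0],
    [0, 0, 0],
    [0, 0, 0],
    [0, 0, 0],
    [0, 0, 0],
    [0, 0, 0],
    [0, 0, 0],
    [0, 0, 0],
    [0, 0, 0],
    [0, 0, 0],
  ],
  turn=[1, 1, 1, 1, 1, 1, 1, 1, 1, 1, 1, 1, 1, 1, 1, 1, 1, 1, 1, 1],
)

```text
clock: 27.35
ee_pos: [0.5346, 0.2425, 0.2088]
orientation: [0.742, 0.619, 0.247, 0.075]
force: [0.5, 0.1, -0.0]
finger_gap: 0.652
grip_force: 0.0
```

servo_tool(
  gripper=[0.3, 0.3, 0.3, 0.3, 0.3, 0.3, 0.3, 0.3, 0.3, 0.3, 0.3, 0.3, 0.3, 0.3, 0.3, 0.3, 0.3, 0.3, 0.3, 0.3],
  dp=[
    [0, 0, 0],
    [0, 0, 0],
    [0, 0, 0],
    [0, 0, 0],
    [0, 0, 0],
    [0, 0, 0],
    [0, 0, 0],
    [0, 0, 0],
    [0, 0, 0],
    [0, 0, 0],
    [0, 0, 0],
    [0, 0, 0],
    [0, 0, 0],
    [0, 0, 0],
    [0, 0, 0],
    [0, 0, 0],
    [0, 0, 0],
    [0, 0, 0],
    [0, 0, 0],
    [0, 0, 0],
  ],
  turn=[1, 1, 1, 1, 1, 1, 1, 1, 1, 1, 1, 1, 1, 1, 1, 1, 1, 1, 1, 1],
)

```text
clock: 29.85
ee_pos: [0.5346, 0.2425, 0.2088]
orientation: [0.951, -0.171, 0.216, -0.141]
force: [0.3, 0.4, -0.0]
finger_gap: 0.653
grip_force: 0.0
```

servo_tool(
  gripper=[0.1, -1, -1, -1],
  dp=[
    [0, 0, 0],
    [0, 0, 0],
    [0, 0, 0],
    [0, 0, 0],
  ],
  turn=[1, 1, 0, 0],
)

```text
clock: 30.35
ee_pos: [0.5346, 0.2424, 0.2088]
orientation: [0.933, -0.25, 0.204, -0.159]
force: [-0.4, -0.9, 0.2]
finger_gap: 0.493
grip_force: 30.0
```

```bash
python3 st.py
```

```text
30.35 [ 0.376 -0.389  1.997  0.015  1.012  2.466] [0.5346 0.2424 0.2088] [-0.4 -0.9  0.2] [-0.14  0.45 -0.08] 0.49252401980191124 29.994043484330177 
 [[ 0.792 -0.402  0.459]
 [-0.531 -0.825  0.195]
 [ 0.301 -0.398 -0.867]] tilt 29.92 23.0
```

servo_tool(
  gripper=[-1, -1, -1, -1, -1, -1, -1, -1, -1, -1, -1, -1, -1, -1, -1, -1, -1, -1, -1, -1],
  dp=[
    [0, 0, -0.007],
    [0, 0, -0.007],
    [0, 0, -0.007],
    [0, 0, -0.007],
    [0, 0, -0.007],
    [0, 0, -0.007],
    [0, 0, -0.007],
    [0, 0, -0.007],
    [0, 0, -0.007],
    [0, 0, -0.007],
    [0, 0, -0.007],
    [0, 0, -0.007],
    [0, 0, -0.007],
    [0, 0, -0.007],
    [0, 0, -0.007],
    [0, 0, -0.007],
    [0, 0, -0.007],
    [0, 0, -0.007],
    [0, 0, -0.007],
    [0, 0, -0.007],
  ],
  turn=[-1, -1, -1, -1, -1, -1, -1, -1, -1, -1, -1, -1, -1, -1, -1, -1, -1, -1, -1, -1],
)

```text
clock: 32.85
ee_pos: [0.533, 0.2427, 0.212]
orientation: [0.79, 0.555, 0.253, 0.053]
force: [-8.4, 6.5, 6.8]
finger_gap: 0.494
grip_force: 30.0
```

```bash
cat >> st.py <<'E'
print('F tool',(M.T@s['force']).round(1))
E
python3 st.py
```

```text
32.85 [ 0.377 -0.394  1.995  0.017  1.018  0.718] [0.533  0.2427 0.212 ] [-8.4  6.5  6.8] [1.14 1.62 0.61] 0.4941184336403772 29.992009922862053 
 [[ 0.255  0.851  0.459]
 [ 0.905 -0.377  0.197]
 [ 0.341  0.365 -0.866]] tilt 29.97 23.2
F tool [ 6.1 -7.1 -8.4]
```

servo_tool(
  gripper=[-1, -1, -1, -1, -1, -1, -1, -1, -1, -1, -1, -1, -1, -1, -1, -1, -1, -1, -1, -1],
  dp=[
    [0.02, -0.04, -0.03],
    [0, 0, -0.007],
    [0, 0, -0.007],
    [0, 0, -0.007],
    [0, 0, -0.007],
    [0, 0, -0.007],
    [0, 0, -0.007],
    [0, 0, -0.007],
    [0, 0, -0.007],
    [0, 0, -0.007],
    [0, 0, -0.007],
    [0, 0, -0.007],
    [0, 0, -0.007],
    [0, 0, -0.007],
    [0, 0, -0.007],
    [0, 0, -0.007],
    [0, 0, -0.007],
    [0, 0, -0.007],
    [0, 0, -0.007],
    [0, 0, -0.007],
  ],
  turn=[-1, -1, -1, -1, -1, -1, -1, -1, -1, -1, -1, -1, -1, -1, -1, -1, -1, -1, -1, -1],
)

```text
clock: 35.35
ee_pos: [0.5309, 0.2419, 0.2137]
orientation: [0.083, 0.963, 0.121, 0.228]
force: [-5.3, -2.0, 1.3]
finger_gap: 0.495
grip_force: 30.0
```

```bash
python3 st.py
```

```text
35.35 [ 0.378 -0.4    1.996  0.014  1.024 -1.026] [0.5309 0.2419 0.2137] [-5.3 -2.   1.3] [-0.27  0.9  -0.25] 0.4952456401731393 29.99025698751211 
 [[-0.883  0.104  0.458]
 [ 0.214  0.957  0.195]
 [-0.419  0.27  -0.867]] tilt 29.87 23.0
F tool [ 3.7 -2.1 -3.9]
```

servo_tool(
  gripper=[-1, -1, -1, -1, -1, -1, -1, -1, -1, -1, -1, -1, -1, -1, -1, -1, -1, -1, -1, -1],
  dp=[
    [0.01, -0.01, -0.02],
    [0, 0, -0.007],
    [0, 0, -0.007],
    [0, 0, -0.007],
    [0, 0, -0.007],
    [0, 0, -0.007],
    [0, 0, -0.007],
    [0, 0, -0.007],
    [0, 0, -0.007],
    [0, 0, -0.007],
    [0, 0, -0.007],
    [0, 0, -0.007],
    [0, 0, -0.007],
    [0, 0, -0.007],
    [0, 0, -0.007],
    [0, 0, -0.007],
    [0, 0, -0.007],
    [0, 0, -0.007],
    [0, 0, -0.007],
    [0, 0, -0.007],
  ],
  turn=[-1, -1, -1, -1, -1, -1, -1, -1, -1, -1, -1, -1, -1, -1, -1, -1, -1, -1, -1, -1],
)

```text
clock: 37.85
ee_pos: [0.5296, 0.241, 0.2162]
orientation: [0.684, -0.682, 0.097, -0.239]
force: [0.0, -1.2, -1.2]
finger_gap: 0.495
grip_force: 30.0
```

servo_tool(
  gripper=[-1, -1],
  dp=[
    [0, 0, -0.007],
    [0, 0, -0.007],
  ],
  turn=[-1, -1],
)

```text
clock: 38.1
ee_pos: [0.5295, 0.2409, 0.2164]
orientation: [0.741, -0.62, 0.118, -0.23]
force: [0.4, -0.7, -2.2]
finger_gap: 0.499
grip_force: 30.0
```

```bash
python3 st.py
```

```text
38.1 [ 0.377 -0.405  1.996  0.013  1.029 -2.946] [0.5295 0.2409 0.2164] [ 0.4 -0.7 -2.2] [-0.31  0.26 -0.18] 0.4991746144176671 29.990245141088963 
 [[ 0.204 -0.865  0.459]
 [-0.973 -0.126  0.194]
 [-0.11  -0.486 -0.867]] tilt 29.9 22.9
F tool [1.  0.8 2. ]
```

servo_tool(
  gripper=[-1, -1, -1],
  dp=[
    [0, 0, -0.05],
    [0, 0, -0.05],
    [0, 0, -0.05],
  ],
  turn=[0, 0, 0],
)

```text
clock: 38.48
ee_pos: [0.5281, 0.2405, 0.2193]
orientation: [0.74, -0.622, 0.117, -0.23]
force: [1.2, -0.8, -0.7]
finger_gap: 0.492
grip_force: 30.0
```

```bash
python3 st.py
```

```text
38.475 [ 0.378 -0.41   1.995  0.014  1.035 -2.941] [0.5281 0.2405 0.2193] [ 1.2 -0.8 -0.7] [-0.08  0.31 -0.08] 0.4924794199806231 29.989242665469646 
 [[ 0.2   -0.865  0.459]
 [-0.973 -0.121  0.195]
 [-0.113 -0.486 -0.867]] tilt 29.93 23.0
F tool [ 1.1 -0.6  1. ]
```

servo_tool(
  gripper=[-1, -1, -1],
  dp=[
    [-0.01, 0, -0.3],
    [-0.01, 0, -0.4],
    [-0.01, 0, -0.4],
  ],
  turn=[0, 0, 0],
)

```text
clock: 38.85
ee_pos: [0.5176, 0.2368, 0.2392]
orientation: [0.74, -0.621, 0.117, -0.23]
force: [1.0, -0.3, -0.8]
finger_gap: 0.492
grip_force: 30.0
```

```bash
python3 st.py
```

```text
38.85 [ 0.378 -0.445  1.987  0.013  1.077 -2.94 ] [0.5176 0.2368 0.2392] [ 1.  -0.3 -0.8] [0.03 0.34 0.02] 0.4923291330565474 29.990885630249977 
 [[ 0.201 -0.865  0.46 ]
 [-0.973 -0.122  0.195]
 [-0.113 -0.486 -0.866]] tilt 29.95 23.0
F tool [ 0.6 -0.4  1.1]
```

servo_tool(
  gripper=[-1, -1, -1, -1, -1, -1, -1, -1, -1, -1, -1, -1, -1, -1],
  dp=[
    [-0.02, 0, -0.6],
    [-0.02, 0, -0.7],
    [-0.02, 0, -0.7],
    [0, 0, -0.7],
    [0, 0, -0.7],
    [0, 0, -0.3],
    [0, 0, 0],
    [0, 0, 0],
    [0, 0, 0],
    [0, 0, 0],
    [0, 0, 0],
    [0, 0, 0],
    [0, 0, 0],
    [0, 0, 0],
  ],
  turn=[0, 0, 0, 1, 1, 1, 1, 1, 1, 1, 1, 1, 1, 1],
)

```text
clock: 40.6
ee_pos: [0.4834, 0.2235, 0.3034]
orientation: [-0.368, 0.893, 0.003, 0.258]
force: [0.2, -0.8, -1.7]
finger_gap: 0.493
grip_force: 30.0
```

```bash
python3 st.py; python3 - <<'E'
from h import *
M=Ro.from_quat(manip.read_state()['orientation']).as_matrix();print(M.T@[-.92,-.39,0],M.T@[0,0,1])
s=snap('scene');t=snap('side')
A=cv2.resize(s['img'][180:330,300:450],(400,400),interpolation=2);B=cv2.resize(t['img'][90:240,220:370],(400,400),interpolation=2)
cv2.imwrite('pics/l1.png',np.hstack([A,B])[:,:,::-1])
E
```

```text
40.6 [ 0.379 -0.543  1.948  0.012  1.214 -1.975] [0.4834 0.2235 0.3034] [ 0.2 -0.8 -1.7] [0.03 0.35 0.01] 0.492715054701136 29.98833853751421 
 [[-0.595 -0.659  0.46 ]
 [-0.656  0.729  0.195]
 [-0.463 -0.186 -0.866]] tilt 29.95 23.0
F tool [ 1.2 -0.3  1.4]
[ 0.8036912   0.32199681 -0.49889729] [-0.46345531 -0.18569217 -0.86644538]
```

View pics/l1.png

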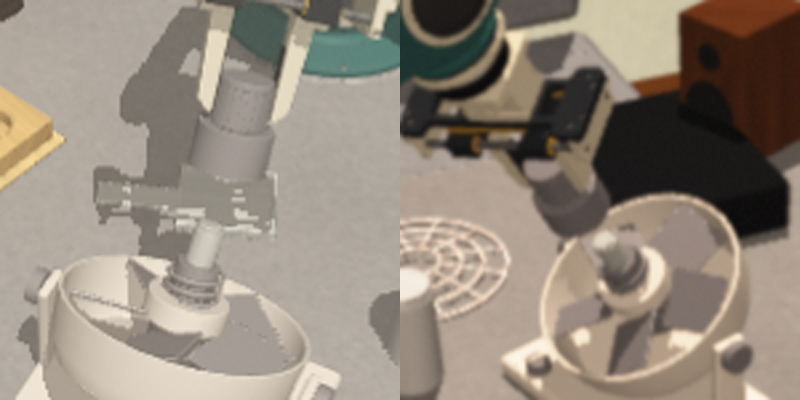

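The cap is off the shaft and held. Next I'll pull inward against the near reach limit to bring the tool back to vertical.

servo_tool(
  gripper=[-1, -1, -1, -1, -1, -1, -1, -1, -1, -1],
  dp=[
    [0.8, 0.32, -0.5],
    [0.8, 0.32, -0.5],
    [0.8, 0.32, -0.5],
    [0.8, 0.32, -0.5],
    [0.8, 0.32, -0.5],
    [0.8, 0.32, -0.5],
    [0.8, 0.32, -0.5],
    [0.8, 0.32, -0.5],
    [0.8, 0.32, -0.5],
    [0.8, 0.32, -0.5],
  ],
  turn=[0, 0, 0, 0, 0, 0, 0, 0, 0, 0],
)

```text
clock: 41.95
ee_pos: [0.363, 0.1776, 0.3193]
orientation: [-0.372, 0.899, -0.0, 0.232]
force: [0.7, -0.8, -0.8]
finger_gap: 0.492
grip_force: 30.0
```

```bash
python3 st.py; python3 - <<'E'
from h import *
M=Ro.from_quat(manip.read_state()['orientation']).as_matrix();print(M.T@[-.92,-.39,0],M.T@[0,0,1])
E
```

```text
41.95 [ 0.392 -0.829  2.063 -0.     1.44  -1.963] [0.363  0.1776 0.3193] [ 0.7 -0.8 -0.8] [-0.02  0.24 -0.01] 0.4916289917903726 29.990380369126797 
 [[-0.616 -0.668  0.417]
 [-0.668  0.724  0.172]
 [-0.417 -0.172 -0.893]] tilt 26.81 22.4
F tool [ 0.4 -0.9  0.9]
[ 0.82761999  0.33235011 -0.45065347] [-0.41677857 -0.17235527 -0.89251851]
```

servo_tool(
  gripper=[-1, -1, -1, -1, -1, -1, -1, -1],
  dp=[
    [0.95, 0.38, 0],
    [0.95, 0.38, 0],
    [0.95, 0.38, 0],
    [0.95, 0.38, 0],
    [0.95, 0.38, 0],
    [0.95, 0.38, 0],
    [0.95, 0.38, 0],
    [0.95, 0.38, 0],
  ],
  turn=[0, 0, 0, 0, 0, 0, 0, 0],
)

```text
clock: 42.95
ee_pos: [0.3371, 0.1821, 0.2733]
orientation: [-0.374, 0.909, -0.006, 0.183]
force: [0.1, -0.3, -0.4]
finger_gap: 0.491
grip_force: 30.0
```

```bash
python3 st.py; python3 - <<'E'
from h import *
M=Ro.from_quat(manip.read_state()['orientation']).as_matrix();print(M.T@[-.92,-.39,0],M.T@[0,0,1])
E
```

```text
42.95 [ 0.455 -0.829  2.119 -0.036  1.485 -1.9  ] [0.3371 0.1821 0.2733] [ 0.1 -0.3 -0.4] [0.01 0.19 0.01] 0.4906764050055651 29.99014176428318 
 [[-0.653 -0.678  0.338]
 [-0.682  0.72   0.126]
 [-0.328 -0.148 -0.933]] tilt 21.12 20.4
F tool [ 0.3 -0.2  0.4]
[ 0.86690475  0.34283843 -0.35977487] [-0.32843635 -0.14839009 -0.93279684]
```

servo_tool(
  gripper=[-1, -1, -1, -1, -1, -1, -1, -1, -1, -1],
  dp=[
    [1, 0.15, 0.1],
    [1, 0.15, 0.1],
    [1, 0.15, 0.1],
    [1, 0.15, 0.1],
    [1, 0.15, 0.1],
    [1, 0.15, 0.1],
    [1, 0.15, 0.1],
    [1, 0.15, 0.1],
    [1, 0.15, 0.1],
    [1, 0.15, 0.1],
  ],
  turn=[0, 0, 0, 0, 0, 0, 0, 0, 0, 0],
)

```text
clock: 44.2
ee_pos: [0.327, 0.1418, 0.2107]
orientation: [-0.376, 0.918, -0.013, 0.123]
force: [-0.9, 0.0, -0.4]
finger_gap: 0.493
grip_force: 30.0
```

```bash
python3 st.py; python3 - <<'E'
from h import *
M=Ro.from_quat(manip.read_state()['orientation']).as_matrix();print(M.T@[-.92,-.39,0],M.T@[0,0,1],M.T@[.39,-.92,0])
E
```

```text
44.2 [ 0.35  -0.829  2.202 -0.016  1.521 -1.999] [0.327  0.1418 0.2107] [-0.9  0.  -0.4] [ 0.09  0.12 -0.02] 0.4925526731141763 29.990489557385445 
 [[-0.687 -0.688  0.236]
 [-0.694  0.717  0.069]
 [-0.217 -0.116 -0.969]] tilt 14.22 16.4
F tool [0.7 0.7 0.1]
[ 0.90240669  0.35312764 -0.24385045] [-0.21664632 -0.11575578 -0.96936318] [ 0.37053603 -0.92758912  0.02795498]
```

servo_tool(
  gripper=[-1, -1, -1, -1, -1, -1, -1, -1, -1, -1, -1],
  dp=[
    [0.86, -0.48, -0.14],
    [0.86, -0.48, -0.14],
    [0.86, -0.48, -0.14],
    [0.76, 0.62, -0.24],
    [0.76, 0.62, -0.24],
    [0.76, 0.62, -0.24],
    [0.76, 0.62, -0.24],
    [0.76, 0.62, -0.24],
    [0.76, 0.62, -0.24],
    [0.76, 0.62, -0.24],
    [0.76, 0.62, -0.24],
  ],
  turn=[0, 0, 0, 0, 0, 0, 0, 0, 0, 0, 0],
)

```text
clock: 45.58
ee_pos: [0.2951, 0.1214, 0.236]
orientation: [-0.378, 0.924, -0.01, 0.062]
force: [0.4, 0.7, -0.4]
finger_gap: 0.495
grip_force: 30.0
```

```bash
python3 st.py
```

```text
45.575 [ 0.32  -0.829  2.151 -0.011  1.694 -2.03 ] [0.2951 0.1214 0.236 ] [ 0.4  0.7 -0.4] [0.12 0.08 0.05] 0.4947732412678535 29.9898449331522 
 [[-0.707 -0.697  0.122]
 [-0.699  0.714  0.029]
 [-0.108 -0.065 -0.992]] tilt 7.21 13.5
F tool [-0.7  0.2  0.4]
```

servo_tool(
  gripper=[-1, -1, -1, -1, -1, -1, -1, -1],
  dp=[
    [0.8, 0.55, -0.1],
    [0.8, 0.55, -0.1],
    [0.8, 0.55, -0.1],
    [0.8, 0.55, -0.1],
    [0.8, 0.55, -0.1],
    [0.8, 0.55, -0.1],
    [0.8, 0.55, -0.1],
    [0.8, 0.55, -0.1],
  ],
  turn=[0, 0, 0, 0, 0, 0, 0, 0],
)

```text
clock: 46.58
ee_pos: [0.245, 0.151, 0.2545]
orientation: [-0.378, 0.926, -0.015, 0.016]
force: [-0.9, 0.0, -1.4]
finger_gap: 0.496
grip_force: 30.0
```

```bash
python3 st.py
python3 - <<'E'
from go import *
need([.467,-.217,.236])
E
```

```text
46.575 [ 0.496 -0.829  2.118 -0.034  1.825 -1.859] [0.245  0.151  0.2545] [-0.9  0.  -1.4] [0.15 0.   0.03] 0.49603377643663765 29.989561289548874 
 [[-0.714 -0.699  0.04 ]
 [-0.7    0.714 -0.016]
 [-0.018 -0.039 -0.999]] tilt 2.45 -21.3
F tool [0.7 0.7 1.3]
tool mm [  99.5 -417.2   33.1] rows units [  4.98 -20.86   1.65]
```

servo_tool(
  gripper=[-1, -1, -1, -1, -1, -1, -1, -1, -1, -1, -1, -1, -1, -1, -1, -1, -1, -1, -1, -1],
  dp=[
    [0.29, -0.9, 0.03],
    [0.29, -0.9, 0.03],
    [0.29, -0.9, 0.03],
    [0.29, -0.9, 0.03],
    [0.29, -0.9, 0.03],
    [0.29, -0.9, 0.03],
    [0.29, -0.9, 0.03],
    [0.29, -0.9, 0.03],
    [0.29, -0.9, 0.03],
    [0.29, -0.9, 0.03],
    [0.95, -0.46, 0],
    [0.95, -0.46, 0],
    [0.95, -0.46, 0],
    [0.95, -0.46, 0],
    [0.95, -0.46, 0],
    [0.95, -0.46, 0],
    [0.95, -0.46, 0],
    [0.27, 0.96, 0],
    [0.27, 0.96, 0],
    [0.27, 0.96, 0],
  ],
  turn=[0, 0, 0, 0, 0, 0, 0, 0, 0, 0, 0, 0, 0, 0, 0, 0, 0, 0, 0, 0],
)

```text
clock: 49.08
ee_pos: [0.2509, -0.1385, 0.2561]
orientation: [-0.378, 0.926, -0.007, 0.009]
force: [-0.6, 0.6, -0.9]
finger_gap: 0.498
grip_force: 30.0
```

```bash
python3 st.py
python3 - <<'E'
from go import *
need([.467,-.217,.2])
E
```

```text
49.075 [-0.601 -0.829  2.115  0.008  1.835 -2.946] [ 0.2509 -0.1385  0.2561] [-0.6  0.6 -0.9] [0.12 0.01 0.01] 0.4977952371866415 29.990147911012173 
 [[-0.714 -0.7    0.022]
 [-0.7    0.714 -0.006]
 [-0.011 -0.019 -1.   ]] tilt 1.29 -15.1
F tool [-0.   0.9  0.8]
tool mm [ -98.6 -206.3   61.2] rows units [ -4.93 -10.31   3.06]
```

servo_tool(
  gripper=[-1, -1, -1, -1, -1, -1, -1, -1, -1, -1, -1, -1],
  dp=[
    [-0.45, -0.94, 0.28],
    [-0.45, -0.94, 0.28],
    [-0.45, -0.94, 0.28],
    [-0.45, -0.94, 0.28],
    [-0.45, -0.94, 0.28],
    [-0.45, -0.94, 0.28],
    [-0.45, -0.94, 0.28],
    [-0.45, -0.94, 0.28],
    [-0.45, -0.94, 0.28],
    [-0.45, -0.94, 0.28],
    [-0.43, -0.91, 0.26],
    [0, 0, 0],
  ],
  turn=[0, 0, 0, 0, 0, 0, 0, 0, 0, 0, 0, 0],
)

```text
clock: 50.58
ee_pos: [0.4678, -0.2172, 0.1998]
orientation: [-0.378, 0.926, -0.007, 0.009]
force: [0.4, -0.0, -0.8]
finger_gap: 0.498
grip_force: 30.0
```

```bash
python3 st.py
python3 - <<'E'
from h import *
w=snap('wrist');s=snap('side');sc=snap('scene')
cv2.imwrite('pics/side2.png',s['img'][:,:,::-1])
A=w['img'][:,:];A=cv2.resize(A,(400,300),interpolation=3)
B=cv2.resize(s['img'][250:450,260:460],(400,400),interpolation=2)
C=cv2.resize(sc['img'][150:270,190:350],(400,300),interpolation=2)
cv2.imwrite('pics/p1.png',np.hstack([np.vstack([A,C]),np.vstack([B,np.zeros((200,400,3),np.uint8)])])[:,:,::-1])
for n,q in(('w',w),('s',s),('sc',sc)): print(n,[proj(q,np.array([x,-.217,.034])).round(1) for x in(.467,)],proj(q,manip.read_state()['ee_pos']-[0,0,.062]).round(1))
E
```

```text
50.575 [-0.487 -0.24   1.835  0.005  1.526 -2.834] [ 0.4678 -0.2172  0.1998] [ 0.4 -0.  -0.8] [ 0.12  0.01 -0.02] 0.4975672426265919 29.99008197337389 
 [[-0.713 -0.7    0.021]
 [-0.701  0.713 -0.006]
 [-0.011 -0.019 -1.   ]] tilt 1.27 -15.0
F tool [-0.2 -0.2  0.8]
w [array([320.6, 219.7])] [319.4 269.6]
s [array([346.8, 359.5])] [347. 326.]
sc [array([270.3, 208.9])] [267.7 181.2]
```

View pics/p1.png

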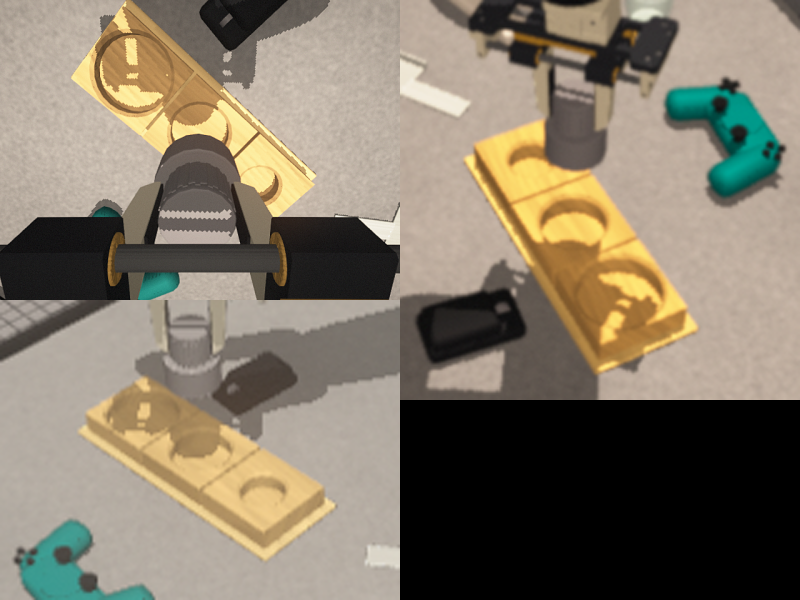

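```bash
python3 - <<'E'
from h import *
for n,p in(('wrist',(320,210)),('side',(346.8,362.5)),('scene',(270.8,209.6))):
    s=manip.snapshot(n);print(n,plane(s,*p,.034).round(4))
    if n=='wrist':
        print([plane(s,x*1.6,y*1.6,.034).round(4) for x,y in((133.5,71),(173,71),(94,71),(133.5,30),(133.5,112),(170,131),(230,131),(200,101))])
        g=cv2.GaussianBlur(cv2.cvtColor(s['img'],cv2.COLOR_RGB2GRAY),(5,5),1)
    if n=='scene': print('large',plane(s,(144)/2.5+190,(410-300)/2.5+150,.034), 'small',plane(s,263/2.5+190,190/2.5+150,.034))
    if n=='side': print('large',plane(s,(219)/2+260,293/2+250,.034))
E
```

```text
wrist [ 0.4613 -0.2226  0.034 ]
[array([ 0.4647, -0.3261,  0.034 ]), array([ 0.433 , -0.2939,  0.034 ]), array([ 0.4966, -0.3583,  0.034 ]), array([ 0.432 , -0.3538,  0.034 ]), array([ 0.5006, -0.2956,  0.034 ]), array([ 0.4869, -0.2488,  0.034 ]), array([ 0.4354, -0.1969,  0.034 ]), array([ 0.4354, -0.2482,  0.034 ])]
side [ 0.4635 -0.2248  0.034 ]
large [ 0.46799016 -0.32627997  0.034     ]
scene [ 0.468  -0.2135  0.034 ]
large [ 0.47106255 -0.31904287  0.034     ] small [ 0.46497369 -0.11020015  0.034     ]
```

servo_tool(
  gripper=[-1, -1, -1, -1, -1, -1, -1],
  dp=[
    [0.3, 0.12, 0.5],
    [0, 0, 0.9],
    [0, 0, 0.9],
    [0, 0, 0.9],
    [0, 0, 0.9],
    [0, 0, 0.6],
    [0, 0, 0.2],
  ],
  turn=[0, 0, 0, 0, 0, 0, 0],
)

```text
clock: 51.75
ee_pos: [0.4632, -0.2204, 0.1013]
orientation: [-0.378, 0.926, -0.007, 0.009]
force: [-0.4, -0.4, -1.4]
finger_gap: 0.492
grip_force: 30.0
```

```bash
python3 st.py
python3 - <<'E'
from h import *
w=snap('wrist');s=snap('side');sc=snap('scene')
B=cv2.resize(s['img'][290:400,290:400],(400,400),interpolation=2)
C=cv2.resize(sc['img'][160:260,215:325],(400,364),interpolation=2);C=np.vstack([C,np.zeros((36,400,3),np.uint8)])
cv2.imwrite('pics/p2.png',np.hstack([C,B])[:,:,::-1])
E
```

```text
51.75 [-0.497 -0.191  1.955  0.005  1.355 -2.844] [ 0.4632 -0.2204  0.1013] [-0.4 -0.4 -1.4] [0.13 0.   0.04] 0.49219130967669245 29.989948868751526 
 [[-0.714 -0.7    0.022]
 [-0.7    0.714 -0.006]
 [-0.011 -0.019 -1.   ]] tilt 1.29 -15.2
F tool [0.6 0.1 1.4]
```

View pics/p2.png

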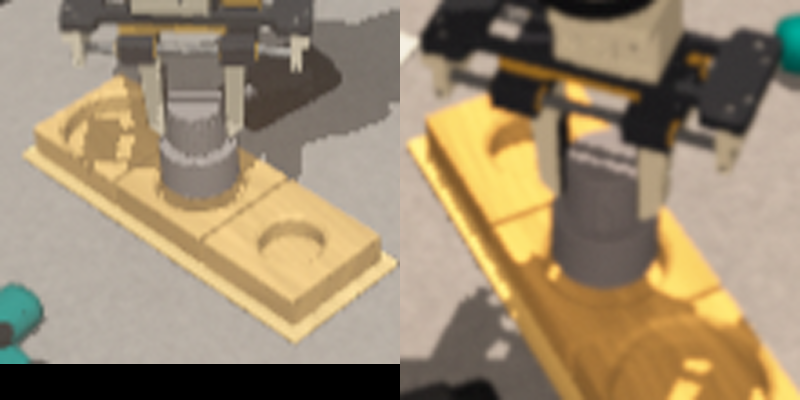

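The cap is upright and centred over the middle pocket. I'll lower it slowly, watching the force.

servo_tool(
  gripper=[-1, -1, -1, -1, -1],
  dp=[
    [0, 0, 0.2],
    [0, 0, 0.2],
    [0, 0, 0.2],
    [0, 0, 0.2],
    [0, 0, 0.1],
  ],
  turn=[0, 0, 0, 0, 0],
)

```text
clock: 52.52
ee_pos: [0.4637, -0.2206, 0.0838]
orientation: [-0.378, 0.926, -0.007, 0.009]
force: [0.0, -0.2, 0.1]
finger_gap: 0.494
grip_force: 30.0
```

```bash
python3 st.py
```

```text
52.525 [-0.497 -0.175  1.972  0.005  1.323 -2.844] [ 0.4637 -0.2206  0.0838] [ 0.  -0.2  0.1] [ 0.07 -0.04  0.  ] 0.4943318429270636 29.98985879123211 
 [[-0.714 -0.7    0.022]
 [-0.7    0.714 -0.006]
 [-0.012 -0.02  -1.   ]] tilt 1.32 -15.5
F tool [ 0.1 -0.2 -0.1]
```

servo_tool(
  gripper=[-1, -1, -1],
  dp=[
    [0, 0, 0.1],
    [0, 0, 0.1],
    [0, 0, 0.05],
  ],
  turn=[0, 0, 0],
)

```text
clock: 52.9
ee_pos: [0.4638, -0.2207, 0.0791]
orientation: [-0.378, 0.926, -0.007, 0.009]
force: [-0.0, -0.6, -1.1]
finger_gap: 0.494
grip_force: 30.0
```

```bash
python3 st.py
```

```text
52.9 [-0.497 -0.171  1.976  0.005  1.314 -2.844] [ 0.4638 -0.2207  0.0791] [-0.  -0.6 -1.1] [ 0.12 -0.03  0.03] 0.4941978684367766 29.98966433107853 
 [[-0.714 -0.7    0.023]
 [-0.7    0.714 -0.006]
 [-0.012 -0.02  -1.   ]] tilt 1.34 -15.7
F tool [ 0.5 -0.4  1.1]
```

servo_tool(
  gripper=[-1, -1, -1],
  dp=[
    [0, 0, 0.1],
    [0, 0, 0.05],
    [0, 0, 0.05],
  ],
  turn=[0, 0, 0],
)

```text
clock: 53.28
ee_pos: [0.464, -0.2207, 0.0752]
orientation: [-0.378, 0.926, -0.007, 0.009]
force: [-0.5, -0.2, -0.8]
finger_gap: 0.495
grip_force: 30.0
```

```bash
python3 st.py
```

```text
53.275 [-0.497 -0.167  1.979  0.005  1.306 -2.844] [ 0.464  -0.2207  0.0752] [-0.5 -0.2 -0.8] [ 0.1  -0.01  0.01] 0.49514556739332005 29.98997312039137 
 [[-0.714 -0.7    0.023]
 [-0.7    0.714 -0.006]
 [-0.012 -0.02  -1.   ]] tilt 1.35 -15.8
F tool [0.5 0.3 0.7]
```

servo_tool(
  gripper=[-1, -1, -1],
  dp=[
    [0, 0, 0.05],
    [0, 0, 0.05],
    [0, 0, 0],
  ],
  turn=[0, 0, 0],
)

```text
clock: 53.65
ee_pos: [0.464, -0.2209, 0.0738]
orientation: [-0.378, 0.926, -0.007, 0.009]
force: [-4.1, -0.0, 7.6]
finger_gap: 0.496
grip_force: 30.0
```

servo_tool(
  gripper=[-1, -1],
  dp=[
    [0, 0, 0.05],
    [0, 0, 0],
  ],
  turn=[0, 0],
)

```text
clock: 53.9
ee_pos: [0.4641, -0.2212, 0.0736]
orientation: [-0.378, 0.926, -0.008, 0.009]
force: [-6.9, -0.8, 14.9]
finger_gap: 0.491
grip_force: 30.1
```

The cap is on the pocket floor: contact came at the expected height. I'll release and retreat.

servo_tool(
  gripper=[-0.05, 0.1, 0.4, 0.5, 0.5, 0.5, 0.5, 0.5, 0.5, 0.5, 0.5],
  dp=[
    [0, 0, -0.04],
    [0, 0, 0],
    [0, 0, 0],
    [0, 0, -0.2],
    [0, 0, -0.6],
    [0, 0, -1],
    [0, 0, -1],
    [0, 0, -1],
    [0, 0, -1],
    [0, 0, -1],
    [0, 0, 0],
  ],
  turn=[0, 0, 0, 0, 0, 0, 0, 0, 0, 0, 0],
)

```text
clock: 55.28
ee_pos: [0.4619, -0.2203, 0.1908]
orientation: [-0.378, 0.926, -0.008, 0.01]
force: [0.7, 0.4, -0.4]
finger_gap: 0.75
grip_force: 0.0
```

```bash
python3 st.py
python3 - <<'E'
from h import *
w=snap('wrist');s=snap('side');sc=snap('scene')
B=cv2.resize(s['img'][290:400,290:400],(400,400),interpolation=2)
C=cv2.resize(sc['img'][160:260,215:325],(400,364),interpolation=2);C=np.vstack([C,np.zeros((36,400,3),np.uint8)])
cv2.imwrite('pics/p3.png',np.hstack([C,B])[:,:,::-1])
E
```

```text
55.275 [-0.498 -0.249  1.856  0.005  1.509 -2.844] [ 0.4619 -0.2203  0.1908] [ 0.7  0.4 -0.4] [0.12 0.02 0.03] 0.7501325292835698 0.0 
 [[-0.714 -0.7    0.025]
 [-0.7    0.714 -0.008]
 [-0.012 -0.023 -1.   ]] tilt 1.48 -17.0
F tool [-0.8 -0.2  0.4]
```

View pics/p3.png

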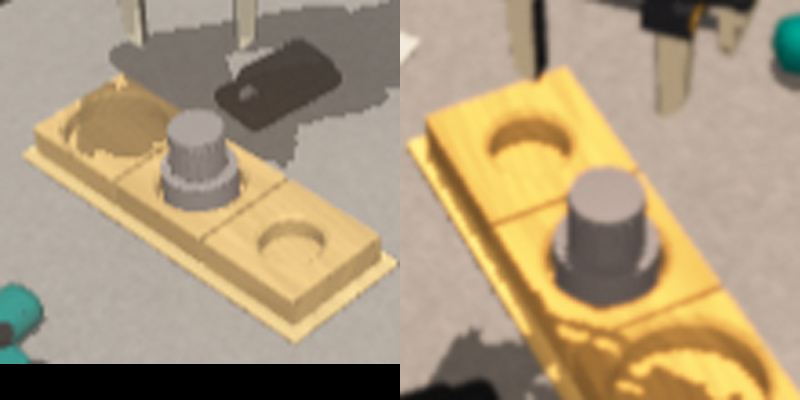

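The cap stands upright and seated in the middle pocket, and the gripper is clear of it.

```bash
python3 -c "
from rig import manip
print(manip.close_job())"
```

```text
the job is handed in; nothing more can be done
None
```

I unscrewed the cap, lifted it off along the shaft and set it down upright on the floor of the middle (72 mm) pocket. I then let go, backed the gripper clear and handed the job in at about 55 s of the 72 s; the hand-in returned no verdict, so I don't know how it was judged.

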